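# Pack the separation columns in two layers

### The arm

A 6-joint arm with a two-finger parallel gripper is mounted at the origin on a cart in front of the work surface, level with it; the furniture and walls round the work are solid. World frame = base frame: x ahead of the robot, y to its left, z up, the work surface at z = 0. Lengths are in m, angles in rad, forces in N, time in s.
With the tool pointing down it reaches from about 0.325 to 0.775 m from the base axis. Payload 5.5 kg.
Tool frame: the origin (TCP) lies at the very end of the fingers, on their centre line; the grasp point (between the pads) lies 19 mm behind it (hold_point_z is the distance from the TCP to the grasp point, in m); z points along the fingers, y is the line along which they close (so a half turn about z gives the same grasp; the last joint's range is limited). The gripper opens to 88 mm and grips with 3 to 60 N. Pads are 20 mm wide; open, the fingers measure 115 mm over their backs; the gripper's body (75 mm by 178 mm) begins 61 mm behind the grasp point.
Start: joints at [1.233, 0.091, 1.231, -0, 1.82, -0.057], TCP at [0.166, 0.577, 0.223] pointing down, gripper open.
Joint ranges: [-2.87, 2.87], [-0.86, 2.18], [0.17, 2.46], [-1.51, 4.65], [0.06, 2.69], [-2.65, 2.65]. Speed limits (rad/s): [2.57, 2.57, 3.01, 3.14, 3.14, 3.14].

### API

Orientations are given as [roll, pitch, yaw] about the fixed x, y, z axes, in that order (R = Rz(yaw) Ry(pitch) Rx(roll)).
In Python, from station import * gives the robot as it stands. The module is installed in compiled form; this text tells all that it offers.
- The arm moves only by the tool carry_out, never from a script. Its argument "targets" is a list of rows, each a list of 4 numbers: the shift along the tool's x, y, z in mm, then the turn about the tool's z in degrees. A call has exactly 8 rows; each row is the pose to reach, as a shift and turn from the pose commanded when the call began, along the tool's axes at that moment; what a row does not reach only later rows make up. A row lasts 1/12 s, in which the tool goes at most 41.7 mm and 7.16 degrees, less where a joint would pass 70% of its speed; a pose out of reach is approached as far as the arm can. A call with a gripper value outside its range is refused whole. "hand" is the opening in per cent of the stroke, from 0 (shut) to 100 (fully open), set as the call begins (left out, the last holds). The fingers move at their own pace and stop on an object; "squeeze" is the grip in N (left out, the last holds). Time passes only in rows, so rows that repeat a pose let the fingers close, or fill a call up. It gives the time, the measured TCP pose, the force, the opening and the grip force at its end, in the units of the state.
- observe(): the state, without advancing time (a new reading comes with each control period).
- snapshot(name): name is "scene" or "top" or "wrist"; returns a dict with "img" (420x560x3 uint8, red, green, blue), "fx", "fy", "cx", "cy" (pixels), "R" (3x3) and "t" (3): a world point X has camera coordinates R X + t; the wrist camera has in their place "tool_from_camera" (4x4, takes a point from camera to tool coordinates, whose origin is the TCP and whose axes are the flange's). Camera axes: x right, y down, z forward; pixel columns grow to the right and rows downward; lengths in m; the calibration is good to about 2 mm. The wrist camera is an equidistant fisheye: a pixel r from the principal point sees the ray r / f radians off the axis. A picture is of the moment at which its call begins: read the wrist's pose just before it. There is no depth.
- close_job(): hands the job in; it is judged then, once.
Trained networks look in the newest picture that a camera, given by its name, has taken for a name from the list of things; names that differ only in an ending like _2 or _b are one class to them, and where a whole thing is asked for, a point or a joint stands for the part that bears it (a point fixed in the world has none). Each returns a list of dicts, best first, with "conf" (0 to 1); they miss things now and then, are a little off and sometimes report something else, mostly with a low value. They report only what shows in the picture. A call takes as long as a camera call. They do not tell look-alikes from the thing itself.
- regions_of(name, camera): "mask" (420x560 bool, what is visible of it) and "box" ([left, top, width, height] in pixels, round what is visible of it).
- tip_of(name, camera): "position" ([column, row] in pixels: a listed point, or the origin of a listed thing).
The state is a dict: "time": time; "joint_positions": joint angles; "qvel": joint speeds; "effort": joint torques, N m; "position": TCP position; "orientation": TCP orientation; "wrist_force": force on the tool from outside, world axes, zero at the start; "torque": the same for the moment, N m; "width": finger opening in m; "grasp_force": force on a finger pad.
Only numpy, scipy, OpenCV 4.12 (cv2) and the standard library are available. Lean on these libraries where they do the work, as an engineer would, in place of code of your own. Each camera call takes 0.05 s, during which the arm holds its last target. There are 200 camera calls.

### The job

Pack the three separation columns that lie to the left and right of the grey packing tray into it: the two shorter ones in the lower cradles, one in each, lying between the end walls; then a spacer bar, notch up, across the tray in each of its two pairs of rail pockets; then the long column on top, in the notches of both spacers and about centred. Leave the marker pen and the syringe where they lie.

Things in the scene. Friction and masses are not known exactly. Their poses are not given: they have to be found in the camera images.
- tray: Fixed grey packing tray, 166 (its x) x 148 (y) x 39 mm; origin under its centre, z up; floor 4 mm thick. Columns lie along its y. Two lower cradles at x = +-23 mm on ribs at y = +-38 mm; end walls 27 mm high, 138 mm apart. Side rails x = +-60..79 mm, ledge z = 31 mm, outer lip to x = 83 mm; teeth (z = 39 mm) leave in each rail two pockets, 32 mm wide in y, centred at y = +-38 mm.
- spacer_a: White spacer bar, 142 (its x) x 16 (y) x 23 mm, 60 g, with a notch in the middle of its top: floor 11 mm up and 20 mm wide, flaring to 34 mm. Starts on the bench, notch up; origin at the middle of its underside. Belongs along the tray's x, ends in facing pockets (y = +38 or -38 mm), underside 31 mm above the bench, clear over the lower columns. Either bar fits either place.
- spacer_b: The second white spacer bar, the same in every respect as spacer_a.
- long_column: Longest separation column: slim tan rod with thicker collars and black end plugs, 142 mm long, 17 mm thick, 90 g. Origin at the middle of its underside, y along its length. Too long for the lower cradles; on top, along the tray's y in both spacers' notches, its underside is 42 mm above the bench.
- middle_column: Middle separation column: slim pale grey rod with thicker collars and black end plugs, 122 mm long, 17 mm thick, 90 g. Origin at the middle of its underside, y along its length. Belongs in one of the lower cradles, either one: underside 10 mm above the bench; the cradle notches are 20 mm wide at that height, flaring to 34 mm at z = 22 mm.
- short_column: Shortest separation column: slim cream rod with thicker collars and tan end plugs, 112 mm long, 17 mm thick, 90 g. Origin at the middle of its underside, y along its length. Belongs in the other lower cradle, at the same height.
- marker_pen: White felt marker pen with a black cap, 137 mm long, 16 mm thick, lying among the columns; to be left where it is. Origin at the middle of its underside, y along its length.
- syringe: Clear plastic syringe, 116 mm long, 25 mm thick, lying among the columns; to be left where it is. Origin at the middle of its underside, y along its length.
Things that resemble listed ones, but are neither listed nor needed, are in the scene too. What is shaped like the short_column but orange or red is not meant.

How it is judged:
By the outcome, as a careful person would: the job done as asked, in the order asked, and still so for the second after the job is handed in, with the robot touching nothing.
It also fails if it takes over 120 s, if anything falls off the work surface, if the arm or the gripper's body presses on something with over 40 N, if the wrist force passes 120 N, or if a joint passes its speed limit or range.

## Working session

There is one attempt and no reset: what is moved stays moved. The work goes in short steps, Python scripts to look and compute and a tool call to move; the robot and the scene stay as the last step left them, time stands still between calls to the robot, and variables do not carry over. Pictures are saved under pics/ and viewed, at most 14 in all, crops included, and the job is handed in when it is done.

Besides the shell and the picture viewer there is one more tool, called after "Request:" as a command line: name --pt "numbers of a row" for each row, then --argument value for the rest. carry_out: Moves the arm, as the interface text tells. Its arguments: {"type":"object","properties":{"targets":{"type":"array"},"hand":{"type":"number"},"squeeze":{"type":"number"}},"required":["targets"]}

```bash
mkdir -p pics; cat > h.py <<'E'
from station import *
import numpy as np, cv2
def snap(n,f=None):
    s=snapshot(n)
    if f: cv2.imwrite('pics/'+f,cv2.cvtColor(s['img'],cv2.COLOR_RGB2BGR))
    return s
def ray(s,u,v,z):
    R=np.array(s['R']);t=np.array(s['t'])
    d=R.T@np.array([(u-s['cx'])/s['fx'],(v-s['cy'])/s['fy'],1]);c=-R.T@t
    return c+d*(z-c[2])/d[2]
def proj(s,X):
    p=np.array(s['R'])@np.array(X)+np.array(s['t']);return s['fx']*p[0]/p[2]+s['cx'],s['fy']*p[1]/p[2]+s['cy']
E
cat > a.py <<'E'
from h import *
o=observe();print(o['time'],o['position'],o['orientation'],o['width'])
s=snap('top','top0.png');sc=snap('scene','scene0.png')
print(-np.array(s['R']).T@s['t'],s['fx'],-np.array(sc['R']).T@sc['t'])
for n in ['tray','spacer_a','long_column','middle_column','short_column','marker_pen','syringe']:
    for r in regions_of(n,'top')[:6]:
        m=r['mask'];rr=cv2.minAreaRect(np.argwhere(m)[:,::-1].astype(np.float32))
        bp=cv2.boxPoints(rr);z=.008 if 'tray' not in n else .039
        P=[ray(s,u,v,z)[:2] for u,v in bp];c=ray(s,*rr[0],z)[:2]
        L=[np.linalg.norm(P[i]-P[i+1]) for i in (0,1)];e=(P[1]-P[0]) if L[0]>L[1] else P[2]-P[1]
        print(n,round(r['conf'],2),np.round(rr[0]),'c',c.round(3),'L',np.round(L,3),'ang',round(np.degrees(np.arctan2(e[1],e[0])),1))
E
python3 a.py
```

```text
0.0 [0.16617013 0.57622592 0.22151839] [-3.13967039e+00 -1.26407610e-04  2.86079253e+00] 0.08800746330132334
[0.38759734 0.13668585 1.3002327 ] 400.07375212831795 [0.0679815  0.84115567 0.91522717]
tray 0.92 [298. 208.] c [0.551 0.084] L [0.164 0.169] ang -168.4
spacer_a 0.77 [388. 193.] c [ 0.595 -0.211] L [0.022 0.144] ang -178.5
long_column 0.62 [367. 193.] c [ 0.6   -0.142] L [0.017 0.136] ang -179.3
middle_column 0.66 [346. 188.] c [ 0.616 -0.077] L [0.015 0.115] ang -174.8
short_column 0.64 [225. 175.] c [0.671 0.32 ] L [0.108 0.021] ang -78.7
short_column 0.61 [231. 222.] c [0.515 0.302] L [0.02  0.104] ang 179.4
short_column 0.45 [156. 242.] c [0.458 0.544] L [0.018 0.103] ang -141.4
marker_pen 0.68 [188. 229.] c [0.495 0.441] L [0.133 0.016] ang -4.9
syringe 0.68 [211. 216.] c [0.535 0.366] L [0.102 0.013] ang -6.5
```

View pics/top0.png

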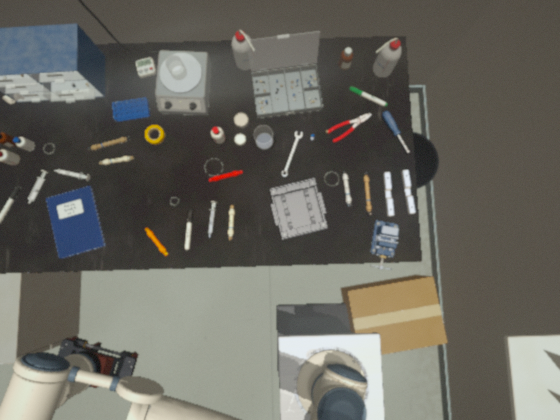

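View pics/scene0.png

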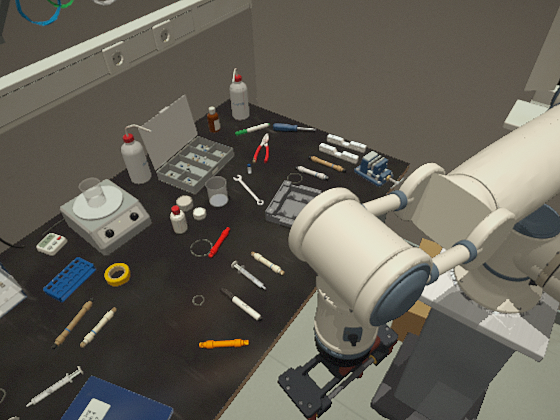

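The short_column could be the cream rod at (231,222), the red one at (225,175) or the orange one at (156,242); two more rods lie far off at (109,143) and (117,160). By its description it is the cream one at (231,222). The long column is the tan rod at (367,193) and the middle one is pale grey at (347,188). The spacers are at (388,193) and (408,191), and the tray is at (298,208). One close crop will check this.

```bash
python3 - <<'E'
import cv2
i=cv2.imread('pics/top0.png')[150:260,215:425]
cv2.imwrite('pics/c1.png',cv2.resize(i,None,fx=3.8,fy=3.8,interpolation=cv2.INTER_CUBIC))
E
```

```text
(no output)
```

View pics/c1.png

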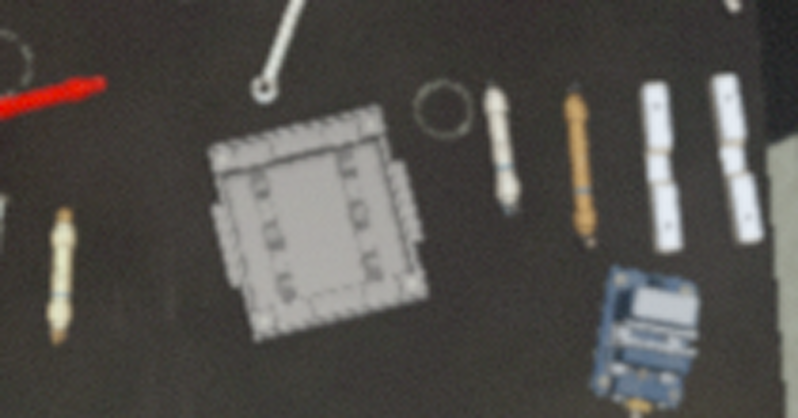

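The crop confirms it: cream rod with tan plugs at crop (62,275). The tray's ribs run along the image vertical, so its x is close to world x, with yaw about 11°. Next a close look at the short column and the tray with the wrist camera.

```bash
cat >> h.py <<'E'
def plan(*W,start=None):
    o=observe();p=np.array(o['position']) if start is None else np.array(start[:3]);y=o['orientation'][2] if start is None else np.radians(start[3])
    for w in W:
        d=np.array(w[:3])-p;c,s=np.cos(y),np.sin(y)
        t=(np.degrees(y)-w[3]+180)%360-180
        print('  shift',np.round([1000*(c*d[0]+s*d[1]),1000*(s*d[0]-c*d[1]),-1000*d[2]],1),'turn',round(t,1),'rows',round(max(np.linalg.norm(d)/.0417,abs(t)/7.16),1))
        p=np.array(w[:3]);y=np.radians(w[3])
def Rm(o):
    from scipy.spatial.transform import Rotation as Q
    return Q.from_euler('xyz',o['orientation']).as_matrix()
def wsnap(f=None):
    o=observe();s=snap('wrist',f);s['o']=o;return s
def wray(s,u,v,z):
    T=np.array(s['tool_from_camera']);a=np.array([(u-s['cx'])/s['fx'],(v-s['cy'])/s['fy']]);r=np.linalg.norm(a)+1e-9
    d=np.r_[a/r*np.sin(r),np.cos(r)];R=Rm(s['o'])
    d=R@T[:3,:3]@d;c=R@T[:3,3]+s['o']['position'];return c+d*(z-c[2])/d[2]
def wproj(s,X):
    T=np.array(s['tool_from_camera']);R=Rm(s['o'])
    q=T[:3,:3].T@(R.T@(np.array(X)-s['o']['position'])-T[:3,3]);r=np.hypot(q[0],q[1]);th=np.arctan2(r,q[2])
    return s['cx']+s['fx']*th*q[0]/r,s['cy']+s['fy']*th*q[1]/r
def wfind(s,n,z=.008,k=3):
    for r in regions_of(n,'wrist')[:k]:
        uv=np.argwhere(r['mask'])[:,::-1]
        P=np.array([wray(s,u,v,z)[:2] for u,v in uv[::max(1,len(uv)//1500)]]).astype(np.float32)
        rr=cv2.minAreaRect(P*1000);b=cv2.boxPoints(rr);e=b[1]-b[0];f=b[2]-b[1];e=e if np.linalg.norm(e)>np.linalg.norm(f) else f
        print(n,round(r['conf'],2),uv.mean(0).round(),'c',np.round(rr[0],1),'size',np.round(rr[1],1),'ang',round(np.degrees(np.arctan2(e[1],e[0]))%180,1))
E
python3 -c "
from h import *
plan((.5,.302,.2,180))"
```

```text
shift [-396.7 -171.3   22.5] turn -16.1 rows 10.4
```

Request:
carry_out --pt "-397 -171 20 -16" --pt "-397 -171 20 -16" --pt "-397 -171 20 -16" --pt "-397 -171 20 -16" --pt "-397 -171 20 -16" --pt "-397 -171 20 -16" --pt "-397 -171 20 -16" --pt "-397 -171 20 -16" --hand 45

```text
time: 1.12
position: [0.4216, 0.3664, 0.2077]
orientation: [3.141, 0.001, 3.14]
wrist_force: [0.4, 0.4, 0.5]
width: 0.0402
grasp_force: 0.0
```

```bash
python3 -c "
from h import *
o=observe();print(o['time'],o['position'],o['orientation'],o['width'])
plan((.5,.302,.2,180))"
```

```text
1.1167 [0.42159986 0.36641002 0.20765762] [3.14110319e+00 5.67910338e-04 3.14017671e+00] 0.040233740553431
  shift [-78.5 -64.3   7.7] turn -0.1 rows 2.4
```

Request:
carry_out --pt "-78 -64 8 0" --pt "-78 -64 8 0" --pt "-78 -64 8 0" --pt "-78 -64 8 0" --pt "-78 -64 8 0" --pt "-78 -64 8 0" --pt "-78 -64 8 0" --pt "-78 -64 8 0"

```text
time: 1.78
position: [0.4974, 0.305, 0.1999]
orientation: [3.141, 0.0, -3.141]
wrist_force: [-0.1, 0.3, -0.0]
width: 0.0396
grasp_force: 0.0
```

```bash
python3 -c "
from h import *
s=wsnap('w1.png');print(s['o']['position'],s['o']['orientation'],s['fx'],s['tool_from_camera'])
for n in ['short_column','syringe']: wfind(s,n)
wfind(s,'tray',.035)
"
```

```text
[0.49736184 0.30501142 0.19989923] [ 3.14108087e+00  4.96954884e-04 -3.14102733e+00] 325.19226210127806 [[ 6.90169204e-04 -9.52655459e-01 -3.04051146e-01  8.37507120e-02]
 [ 9.99999009e-01  2.84318425e-04  1.37908055e-03 -3.58388972e-04]
 [-1.22734127e-03 -3.04051797e-01  9.52654711e-01 -1.61855939e-01]
 [ 0.00000000e+00  0.00000000e+00  0.00000000e+00  1.00000000e+00]]
short_column 0.93 [276. 196.] c [513.5 302.6] size [ 17.7 109.1] ang 175.5
short_column 0.77 [283. 312.] c [670.5 310.5] size [20.1 94.2] ang 104.0
short_column 0.74 [470. 156.] c [459.1 545.4] size [112.4  18.3] ang 38.3
syringe 0.77 [330. 207.] c [520. 364.] size [ 22.3 101.9] ang 176.6
tray 0.65 [276. 197.] c [506.6 303.6] size [ 16.5 104.2] ang 177.3
tray 0.56 [108. 228.] c [550.2  92.1] size [169.9 166.3] ang 12.2
```

View pics/w1.png

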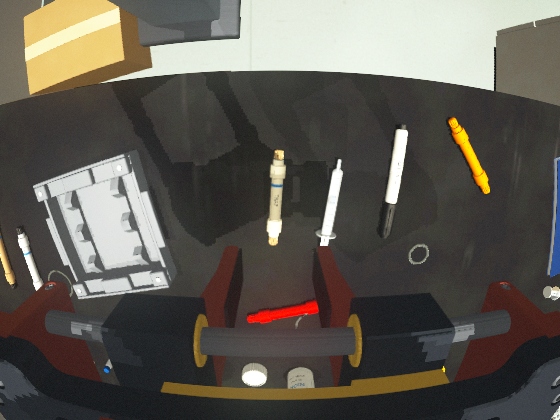

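The picture shows the cream column at (276,196), the syringe beside it at (330,207) and the tray at (105,225). The column's measured length and thickness fit its sizes, so I reach for it.

Request:
carry_out --pt "-16 -2.5 30 4" --pt "-16 -2.5 70 4" --pt "-16 -2.5 110 4" --pt "-16 -2.5 145 4" --pt "-16 -2.5 175 4" --pt "-16 -2.5 190 4" --pt "-16 -2.5 195.5 4" --pt "-16 -2.5 195.5 4"

```text
time: 2.65
position: [0.5131, 0.301, 0.0026]
orientation: [-3.14, -0.003, 3.071]
wrist_force: [0.4, -0.2, 0.1]
width: 0.0395
grasp_force: 0.0
```

Request:
carry_out --pt "0 0 0 0" --pt "0 0 0 0" --pt "0 0 0 0" --pt "0 0 0 0" --pt "0 0 0 0" --pt "0 0 0 0" --pt "0 0 0 0" --pt "0 0 0 0" --hand 0 --squeeze 25

```text
time: 3.32
position: [0.5149, 0.3018, 0.0052]
orientation: [3.14, 0.002, 3.07]
wrist_force: [0.2, 0.7, 5.5]
width: 0.0166
grasp_force: 25.0
```

Request:
carry_out --pt "0 0 -10 0" --pt "0 0 -30 0" --pt "0 0 -60 0" --pt "0 0 -100 0" --pt "0 0 -130 0" --pt "0 0 -146 0" --pt "0 0 -146 0" --pt "0 0 -146 0"

```text
time: 3.98
position: [0.5144, 0.3013, 0.1503]
orientation: [3.141, 0.001, 3.07]
wrist_force: [0.6, 0.1, -1.3]
width: 0.0165
grasp_force: 25.0
```

```bash
python3 -c "
from h import *
plan((.59,.2,.2,176))"
```

```text
shift [-82.6 -95.6 -49.7] turn -0.1 rows 3.3
```

Request:
carry_out --pt "-83 -96 -50 0" --pt "-83 -96 -50 0" --pt "-83 -96 -50 0" --pt "-83 -96 -50 0" --pt "-83 -96 -50 0" --pt "-83 -96 -50 0" --pt "-83 -96 -50 0" --pt "-83 -96 -50 0"

```text
time: 4.65
position: [0.5889, 0.2008, 0.198]
orientation: [-3.141, -0.003, 3.072]
wrist_force: [-0.5, 1.2, -2.0]
width: 0.0167
grasp_force: 25.0
```

```bash
python3 -c "
from h import *
s=wsnap('w2.png');print(s['o']['position'],s['o']['orientation'],s['o']['width'])
wfind(s,'tray',.035,1);wfind(s,'middle_column',.008,2);wfind(s,'long_column',.008,2)
import pickle;pickle.dump(s,open('w2.pkl','wb'))
cv2.imwrite('pics/w2c.png',cv2.resize(cv2.cvtColor(s['img'],cv2.COLOR_RGB2BGR)[80:340,0:340],None,fx=2.3,fy=2.3,interpolation=cv2.INTER_CUBIC))
"
```

```text
[0.58887125 0.20084049 0.19804474] [-3.14095057e+00 -2.99452429e-03  3.07203392e+00] 0.016650398285842263
tray 0.82 [174. 160.] c [550.6  87.4] size [167.5 164. ] ang 12.4
middle_column 0.71 [ 71. 220.] c [614.5 -76. ] size [122.6  23.8] ang 5.5
long_column 0.86 [ 34. 208.] c [ 595.6 -143.7] size [140.7  23.4] ang 2.4
```

View pics/w2c.png

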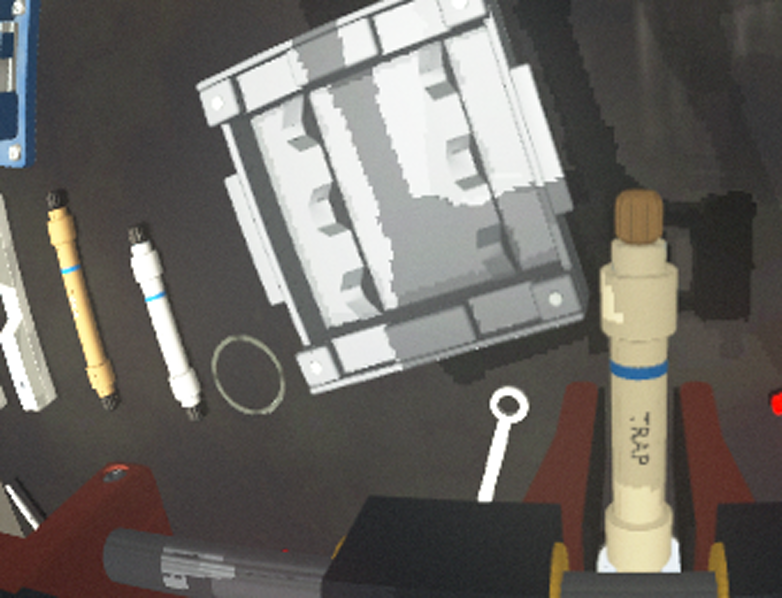

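```bash
python3 -c "
from h import *
import pickle;s=pickle.load(open('w2.pkl','rb'))
# refine dots
px=np.array([(217,103),(459,2),(556,299),(316,368)])/2.3+[0,80]
P=np.array([wray(s,u,v,.039) for u,v in px])[:,:2]*1000
print(P.round(1),P.mean(0).round(1))
for i in range(4):
    d=P[(i+1)%4]-P[i];print(np.linalg.norm(d).round(1),np.degrees(np.arctan2(d[1],d[0])).round(1)%90)
c=P.mean(0);
im=cv2.cvtColor(s['img'],cv2.COLOR_RGB2BGR)[80:340,0:340];im=cv2.resize(im,None,fx=2.3,fy=2.3)
a=np.radians(11.5);X=np.array([np.cos(a),np.sin(a)]);Y=np.array([-X[1],X[0]])
def dr(pts,z,col):
    q=[np.array(wproj(s,np.r_[(c+X*x+Y*y)/1000,z/1000]))-[0,80] for x,y in pts];cv2.polylines(im,[np.int32(np.array(q)*2.3)],True,col,1)
for sx in(1,-1):
    for y in(38,-38):
        dr([(sx*60,y-16),(sx*79,y-16),(sx*79,y+16),(sx*60,y+16)],31,(0,0,255))
dr([(83,74),(-83,74),(-83,-74),(83,-74)],39,(0,255,0))
for x in(23,-23):
  for y in (38,-38): dr([(x-17,y),(x+17,y),(x+10,y),(x-10,y)],22,(255,0,0))
cv2.imwrite('pics/w2o.png',im)
"
```

```text
[[497.4   7.4]
 [470.  132.4]
 [605.7 162.6]
 [633.3  37.2]] [551.6  84.9]
128.0 12.400000000000006
139.0 12.5
128.4 12.400000000000006
139.0 12.400000000000006
```

View pics/w2o.png

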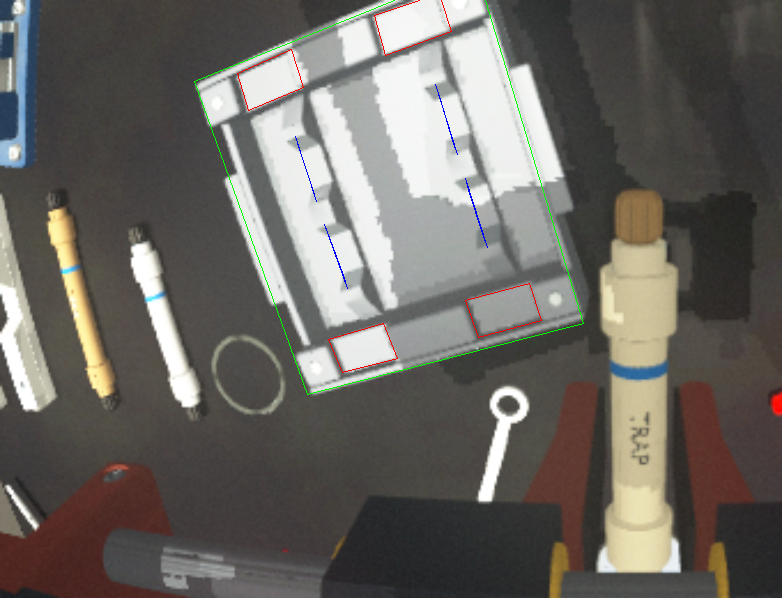

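The projected tray model lies right on the picture: pockets, outline and cradle notches all match. The tray centre is (551.6, 84.9) mm and its yaw 12.4°.

```bash
cat >> h.py <<'E'
def tr(x,y,z,yaw):
    a=np.radians(12.4);c,s=np.cos(a),np.sin(a)
    return ((551.6+c*x-s*y)/1000,(84.9+s*x+c*y)/1000,z,yaw)
E
python3 -c "
from h import *
plan(tr(23,0,.1,102.4),tr(23,0,.0155,102.4))"
```

```text
shift [   7.7 -111.5   99.6] turn 73.6 rows 10.3
  shift [ 0.   0.  84.5] turn 0.0 rows 2.0
```

Request:
carry_out --pt "8 -111.5 99.6 7" --pt "8 -111.5 99.6 14" --pt "8 -111.5 99.6 21" --pt "8 -111.5 99.6 28" --pt "8 -111.5 99.6 35" --pt "8 -111.5 99.6 42" --pt "8 -111.5 99.6 49" --pt "8 -111.5 99.6 56"

```text
time: 5.52
position: [0.574, 0.0891, 0.1003]
orientation: [-3.142, -0.0, 2.087]
wrist_force: [-0.1, 0.1, -1.5]
width: 0.0166
grasp_force: 25.0
```

Request:
carry_out --pt "0 0 0 7" --pt "0 0 0 14" --pt "0 0 0 17.6" --pt "0 0 0 17.6" --pt "0 0 0 17.6" --pt "0 0 0 17.6" --pt "0 0 0 17.6" --pt "0 0 0 17.6"

```text
time: 6.18
position: [0.5742, 0.0891, 0.1003]
orientation: [-3.142, 0.0, 1.787]
wrist_force: [0.2, 0.3, -0.7]
width: 0.0161
grasp_force: 25.0
```

```bash
python3 -c "
from h import *
print(observe()['position'],observe()['orientation'])
plan(tr(23,0,.0155,102.4))"
```

```text
[0.57421339 0.08907042 0.10032628] [-3.14156993e+00  2.77145182e-05  1.78675178e+00]
  shift [ 0.8  0.  84.8] turn -0.0 rows 2.0
```

Request:
carry_out --pt "0.8 0 30 0" --pt "0.8 0 55 0" --pt "0.8 0 70 0" --pt "0.8 0 77 0" --pt "0.8 0 81 0" --pt "0.8 0 84 0" --pt "0.8 0 85 0" --pt "0.8 0 85 0"

```text
time: 6.85
position: [0.5747, 0.0898, 0.0164]
orientation: [3.14, 0.0, 1.786]
wrist_force: [-0.3, 0.2, -0.9]
width: 0.0164
grasp_force: 25.0
```

Request:
carry_out --pt "0 0 0 0" --pt "0 0 0 0" --pt "0 0 0 0" --pt "0 0 0 0" --pt "0 0 -15 0" --pt "0 0 -40 0" --pt "0 0 -80 0" --pt "0 0 -85 0" --hand 33

```text
time: 7.52
position: [0.5769, 0.0901, 0.1081]
orientation: [3.131, 0.001, 1.786]
wrist_force: [1.2, 0.4, 1.5]
width: 0.029
grasp_force: 0.0
```

```bash
python3 -c "
from h import *
plan((.55,-.0,.2,178))"
```

```text
shift [-82.3 -45.5 -91.9] turn -75.7 rows 10.6
```

```bash
python3 -c "
from h import *
plan((.6,-.1,.2,184))"
```

```text
shift [-190.6  -18.   -91.9] turn -81.7 rows 11.4
```

Request:
carry_out --pt "-20 -2 -40 -7" --pt "-60 -6 -70 -14" --pt "-100 -10 -92 -21" --pt "-140 -14 -92 -28" --pt "-180 -18 -92 -35" --pt "-191 -18 -92 -42" --pt "-191 -18 -92 -49" --pt "-191 -18 -92 -56" --hand 45

```text
time: 8.18
position: [0.5973, -0.1028, 0.1925]
orientation: [-3.142, 0.001, 2.766]
wrist_force: [-0.7, 0.2, 0.4]
width: 0.0396
grasp_force: 0.0
```

Request:
carry_out --pt "0 0 0 -7" --pt "0 0 0 -14" --pt "0 0 0 -21" --pt "0 0 0 -25.7" --pt "0 0 0 -25.7" --pt "0 0 0 -25.7" --pt "0 0 0 -25.7" --pt "0 0 0 -25.7"

```text
time: 8.85
position: [0.5972, -0.1007, 0.1924]
orientation: [-3.142, 0.0, -3.073]
wrist_force: [-0.4, -0.3, -0.8]
width: 0.0397
grasp_force: 0.0
```

```bash
python3 -c "
from h import *
s=wsnap('w3.png');print(s['o']['position'],s['o']['orientation'],s['o']['width'])
wfind(s,'middle_column',.009,2);wfind(s,'long_column',.009,2);wfind(s,'spacer_a',.012,3);wfind(s,'short_column',.018,2)
import pickle;pickle.dump(s,open('w3.pkl','wb'))
"
```

```text
[ 0.59724669 -0.10065021  0.192407  ] [-3.14158450e+00  1.45276409e-04 -3.07330703e+00] 0.039663251974551283
middle_column 0.76 [297. 199.] c [614.8 -76.6] size [123.6  17.3] ang 4.8
long_column 0.56 [238. 180.] c [ 597.4 -143.6] size [142.3  16.3] ang 1.9
spacer_a 0.79 [127. 176.] c [ 599.4 -275.9] size [145.5  27.8] ang 5.6
spacer_a 0.56 [179. 173.] c [ 594.  -211.3] size [145.3  23.1] ang 1.7
short_column 0.81 [440. 182.] c [574.8  91.6] size [ 18.  113.3] ang 101.9
short_column 0.59 [539. 255.] c [665.6 301.7] size [19.8 98. ] ang 102.5
```

View pics/w3.png

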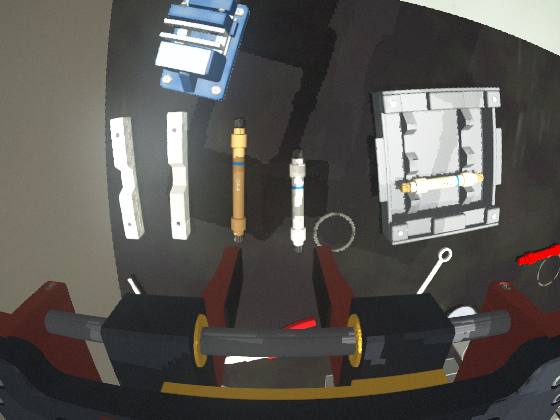

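The short column lies in its cradle at (440,182), measured within 2 mm of centre. The middle column is at (297,199) with a ring close by at (335,230), so I grip it 6 mm off centre with a narrow opening. The spacers are at (127,176) and (179,173), both notch up.

```bash
python3 -c "
from h import *
import pickle;s=pickle.load(open('w3.pkl','rb'))
print([wray(s,u,v,.003).round(3) for u,v in((313,230),(330,213))])
plan((.6088,-.0771,.15,184.8),(.6088,-.0771,.0045,184.8))"
```

```text
[array([ 0.649, -0.055,  0.003]), array([ 0.626, -0.038,  0.003])]
  shift [-13.2  22.7  42.3] turn -0.8 rows 1.2
  shift [ -0.    0.  145.5] turn 0.0 rows 3.5
```

Request:
carry_out --pt "-13.2 22.7 30 -0.8" --pt "-13.2 22.7 42 -0.8" --pt "-13.2 22.7 80 -0.8" --pt "-13.2 22.7 120 -0.8" --pt "-13.2 22.7 155 -0.8" --pt "-13.2 22.7 178 -0.8" --pt "-13.2 22.7 187.5 -0.8" --pt "-13.2 22.7 187.5 -0.8" --hand 35

```text
time: 9.77
position: [0.607, -0.077, 0.0029]
orientation: [3.141, -0.005, -3.058]
wrist_force: [-0.4, -0.2, -0.6]
width: 0.0306
grasp_force: 0.0
```

Request:
carry_out --pt "0 0 0 0" --pt "0 0 0 0" --pt "0 0 0 0" --pt "0 0 0 0" --pt "0 0 0 0" --pt "0 0 0 0" --pt "0 0 0 0" --pt "0 0 0 0" --hand 0 --squeeze 25

```text
time: 10.43
position: [0.6096, -0.0774, 0.0062]
orientation: [-3.141, 0.002, -3.058]
wrist_force: [-0.4, -0.1, 5.3]
width: 0.0163
grasp_force: 25.0
```

```bash
python3 -c "
from h import *
print(observe()['position'],observe()['width'])
p=observe()['position'];y=184.8
plan((*p[:2],.1,y),tr(-23,6,.1,102.4),tr(-23,6,.0155,102.4))"
```

```text
[ 0.60960107 -0.07736903  0.00616984] 0.016331710960316465
  shift [ -0.    0.  -93.8] turn 0.0 rows 2.3
  shift [ 67.8 169.5  -0. ] turn 82.4 rows 11.5
  shift [ 0.   0.  84.5] turn 0.0 rows 2.0
```

Request:
carry_out --pt "0 0 -15 0" --pt "0 0 -50 0" --pt "0 0 -90 0" --pt "10 25 -94 7" --pt "25 60 -94 14" --pt "40 97 -94 21" --pt "54 134 -94 28" --pt "67.8 169.5 -94 35"

```text
time: 11.1
position: [0.5262, 0.0862, 0.0981]
orientation: [-3.141, -0.001, 2.614]
wrist_force: [-0.2, 0.4, -0.5]
width: 0.0166
grasp_force: 25.0
```

Request:
carry_out --pt "0 0 0 7" --pt "0 0 0 14" --pt "0 0 0 21" --pt "0 0 0 28" --pt "0 0 0 35" --pt "0 0 0 42" --pt "0 0 0 47.4" --pt "0 0 0 47.4"

```text
time: 11.77
position: [0.5273, 0.0848, 0.0981]
orientation: [-3.14, -0.0, 1.789]
wrist_force: [-0.1, -0.1, -1.0]
width: 0.0163
grasp_force: 25.0
```

```bash
python3 -c "
from h import *
print(observe()['position'],observe()['width'])
plan(tr(-23,6,.1,102.4),tr(-23,6,.0165,102.4))"
```

```text
[0.52728415 0.08476583 0.09807798] 0.016326526044620204
  shift [ 0.9  0.8 -1.9] turn 0.1 rows 0.1
  shift [ 0.   0.  83.5] turn 0.0 rows 2.0
```

Request:
carry_out --pt "0.9 0.8 30 0" --pt "0.9 0.8 52 0" --pt "0.9 0.8 67 0" --pt "0.9 0.8 74 0" --pt "0.9 0.8 78 0" --pt "0.9 0.8 81 0" --pt "0.9 0.8 81.6 0" --pt "0.9 0.8 81.6 0"

```text
time: 12.43
position: [0.5289, 0.0858, 0.0182]
orientation: [3.14, 0.0, 1.793]
wrist_force: [-0.0, -0.5, -1.3]
width: 0.0163
grasp_force: 25.0
```

Request:
carry_out --pt "0 0 0 0" --pt "0 0 0 0" --pt "0 0 0 0" --pt "0 0 0 0" --pt "0 0 -15 0" --pt "0 0 -40 0" --pt "0 0 -80 0" --pt "0 0 -110 0" --hand 33

```text
time: 13.1
position: [0.5283, 0.0858, 0.1295]
orientation: [3.141, 0.0, 1.793]
wrist_force: [0.5, 0.7, 0.8]
width: 0.0293
grasp_force: 0.0
```

```bash
python3 -c "
from h import *
print(observe()['position'],observe()['width'])
plan((.59,-.211,.2,182))"
```

```text
[0.52826167 0.08577154 0.12946389] 0.029329080701217074
  shift [-303.1   -5.1  -70.5] turn -79.3 rows 11.1
```

Request:
carry_out --pt "-40 0 -30 -7" --pt "-80 -1 -50 -14" --pt "-120 -2 -70 -21" --pt "-160 -3 -70 -28" --pt "-200 -4 -70 -35" --pt "-240 -5 -70 -42" --pt "-280 -5 -70 -49" --pt "-303 -5 -70 -56" --hand 45

```text
time: 13.77
position: [0.5902, -0.2132, 0.1977]
orientation: [-3.141, 0.001, 2.764]
wrist_force: [0.1, 0.1, 1.1]
width: 0.0395
grasp_force: 0.0
```

Request:
carry_out --pt "0 0 0 -7" --pt "0 0 0 -14" --pt "0 0 0 -21" --pt "0 0 0 -23.3" --pt "0 0 0 -23.3" --pt "0 0 0 -23.3" --pt "0 0 0 -23.3" --pt "0 0 0 -23.3"

```text
time: 14.43
position: [0.5901, -0.2108, 0.1974]
orientation: [-3.142, 0.0, -3.119]
wrist_force: [0.1, -0.6, 0.9]
width: 0.0398
grasp_force: 0.0
```

```bash
python3 -c "
from h import *
s=wsnap('w4.png');print(s['o']['position'],s['o']['orientation'],s['o']['width'])
wfind(s,'long_column',.009,1);wfind(s,'spacer_a',.023,3);wfind(s,'spacer_a',.0,3);wfind(s,'middle_column',.018,2);wfind(s,'short_column',.018,2)
import pickle;pickle.dump(s,open('w4.pkl','wb'))
"
```

```text
[ 0.59011929 -0.21081667  0.19737923] [-3.14150339e+00  1.57191096e-04 -3.11927077e+00] 0.03977927269033562
long_column 0.97 [336. 189.] c [ 597.2 -143.4] size [142.5  16.9] ang 1.7
spacer_a 0.95 [218. 186.] c [ 596.3 -273.9] size [141.8  21. ] ang 5.5
spacer_a 0.71 [277. 183.] c [ 590.5 -211.2] size [142.2  16.4] ang 1.2
spacer_a 0.95 [218. 186.] c [ 602.4 -278.1] size [151.5  22.4] ang 5.5
spacer_a 0.71 [277. 183.] c [ 596.3 -211.1] size [151.9  17.6] ang 1.2
middle_column 0.86 [507. 150.] c [530.1  82.5] size [ 18.5 127.6] ang 102.3
short_column 0.82 [507. 185.] c [574.5  92.4] size [ 18.3 115.9] ang 102.4
```

View pics/w4.png

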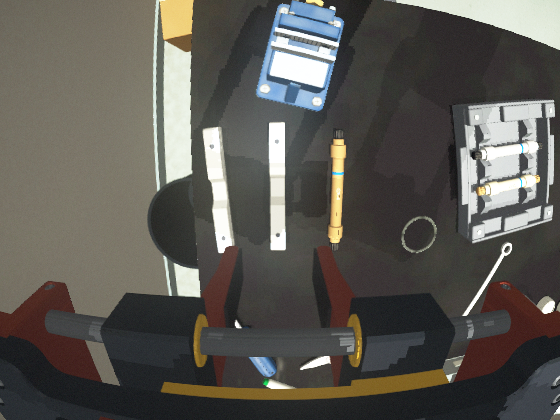

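Both columns lie in their cradles at (507,150) and (507,185). The nearer spacer at (277,183) measures 142×16 mm, as it should. I grip it at its middle.

```bash
python3 -c "
from h import *
plan((.5905,-.2112,.0035,181.2),(.5905,-.2112,.11,181.2),tr(0,-38,.11,192.4),tr(0,-38,.036,192.4))"
```

```text
shift [ -0.4  -0.3 193.7] turn 0.1 rows 4.6
  shift [  -0.     0.  -106.5] turn 0.0 rows 2.6
  shift [ 25.3 259.6  -0. ] turn -11.2 rows 6.3
  shift [-0.  0. 74.] turn 0.0 rows 1.8
```

Request:
carry_out --pt "0 0 40 0" --pt "0 0 80 0" --pt "0 0 120 0" --pt "0 0 150 0" --pt "0 0 175 0" --pt "0 0 187 0" --pt "0 0 193.5 0" --pt "0 0 193.5 0"

```text
time: 15.4
position: [0.5897, -0.2107, 0.0029]
orientation: [3.141, -0.001, -3.118]
wrist_force: [0.0, -0.3, -0.3]
width: 0.0395
grasp_force: 0.0
```

Request:
carry_out --pt "0 0 0 0" --pt "0 0 0 0" --pt "0 0 0 0" --pt "0 0 0 0" --pt "0 0 0 0" --pt "0 0 0 0" --pt "0 0 0 0" --pt "0 0 0 0" --hand 0 --squeeze 25

```text
time: 16.07
position: [0.591, -0.2112, 0.0055]
orientation: [-3.14, 0.002, -3.118]
wrist_force: [0.0, 1.0, 6.0]
width: 0.0156
grasp_force: 25.0
```

Request:
carry_out --pt "0 0 -10 0" --pt "0 0 -30 0" --pt "0 0 -60 0" --pt "0 0 -90 0" --pt "0 0 -106 0" --pt "0 0 -106 0" --pt "0 0 -106 0" --pt "0 0 -106 0"

```text
time: 16.73
position: [0.5893, -0.2106, 0.1078]
orientation: [3.14, -0.003, -3.118]
wrist_force: [-1.1, -0.3, -1.1]
width: 0.0157
grasp_force: 25.0
```

Request:
carry_out --pt "2 20 0 0" --pt "6 60 0 -3" --pt "10 100 0 -6" --pt "14 140 0 -9" --pt "18 180 0 -11.2" --pt "22 220 0 -11.2" --pt "24.5 250 0 -11.2" --pt "25.3 259.6 0 -11.2"

```text
time: 17.4
position: [0.5568, 0.0521, 0.1071]
orientation: [3.139, -0.004, -2.919]
wrist_force: [-1.4, -0.1, -1.6]
width: 0.0157
grasp_force: 25.0
```

```bash
python3 -c "
from h import *
s=wsnap('w5.png');print(s['o']['position'],s['o']['orientation'],s['o']['width'])
plan(tr(0,-38,.11,192.4))
wfind(s,'spacer_a',s['o']['position'][2]+.018,1)
"
```

```text
[0.55682058 0.05214532 0.10713998] [ 3.13916166 -0.003929   -2.91903986] 0.015657620137356568
  shift [-1.7 -4.5 -2.7] turn 0.4 rows 0.1
spacer_a 0.57 [277. 238.] c [556.   51.9] size [140.3  16.3] ang 12.9
```

View pics/w5.png

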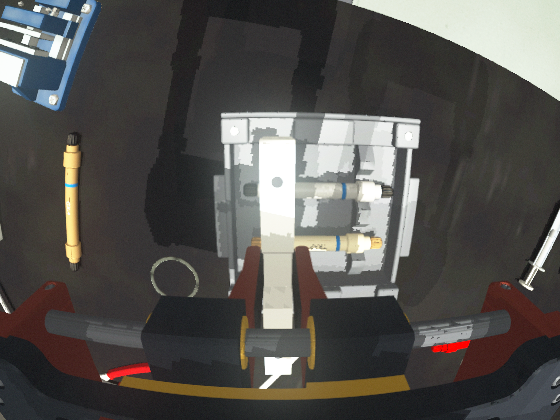

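The spacer is held level and centred at (277,238), with the lower columns in view beneath it. I lower it into the y = −38 pockets.

Request:
carry_out --pt "-1.7 -4.5 0 0.4" --pt "-1.7 -4.5 25 0.4" --pt "-1.7 -4.5 45 0.4" --pt "-1.7 -4.5 57 0.4" --pt "-1.7 -4.5 63 0.4" --pt "-1.7 -4.5 67 0.4" --pt "-1.7 -4.5 70 0.4" --pt "-1.7 -4.5 70 0.4"

```text
time: 18.17
position: [0.5617, 0.0435, 0.04]
orientation: [-3.141, 0.0, -2.931]
wrist_force: [0.1, 0.1, -0.6]
width: 0.0156
grasp_force: 25.0
```

Request:
carry_out --pt "0 0 0 0" --pt "0 0 0 0" --pt "0 0 0 0" --pt "0 0 0 0" --pt "0 0 0 0" --pt "0 0 -30 0" --pt "0 0 -70 0" --pt "0 0 -110 0" --hand 33

```text
time: 18.83
position: [0.5604, 0.0441, 0.1497]
orientation: [3.141, -0.003, -2.93]
wrist_force: [0.0, 0.7, -0.1]
width: 0.0288
grasp_force: 0.0
```

```bash
python3 -c "
from h import *
print(observe()['position'],observe()['width'])
plan((.5963,-.2739,.17,185.5),(.5963,-.2739,.0035,185.5))"
```

```text
[0.5603612  0.04405125 0.14971716] 0.028788266833904598
  shift [  31.7 -318.4  -20.3] turn 6.6 rows 7.7
  shift [ -0.    0.  166.5] turn 0.0 rows 4.0
```

Request:
carry_out --pt "4 -40 -20 1" --pt "8 -80 -20 2" --pt "12 -120 -20 3" --pt "16 -160 -20 4" --pt "20 -200 -20 5" --pt "24 -240 -20 6" --pt "28 -280 -20 6.6" --pt "31.7 -318.4 -20 6.6" --hand 45

```text
time: 19.5
position: [0.5972, -0.2761, 0.1699]
orientation: [-3.141, 0.0, -3.046]
wrist_force: [-0.3, -0.1, -0.1]
width: 0.0395
grasp_force: 0.0
```

Request:
carry_out --pt "0 0 0 0" --pt "0 0 0 0" --pt "0 0 0 0" --pt "0 0 0 0" --pt "0 0 0 0" --pt "0 0 0 0" --pt "0 0 0 0" --pt "0 0 0 0"

```text
time: 20.17
position: [0.5975, -0.2732, 0.1701]
orientation: [-3.141, 0.0, -3.044]
wrist_force: [0.8, 0.7, -0.2]
width: 0.0395
grasp_force: 0.0
```

```bash
python3 -c "
from h import *
s=wsnap('w6.png');print(s['o']['position'],s['o']['orientation'],s['o']['width'])
wfind(s,'spacer_a',.023,1)
wfind(s,'spacer_a',.054,2)
plan((.5963,-.2739,.0035,185.5),(.5963,-.2739,.11,185.5),tr(0,38,.11,192.4),tr(0,38,.0375,192.4))"
```

```text
[ 0.59747601 -0.27322959  0.17006642] [-3.14139733e+00  3.51202948e-04 -3.04410091e+00] 0.03954723837564165
spacer_a 0.78 [275. 188.] c [ 597.1 -275.8] size [140.2  15.5] ang 5.4
spacer_a 0.78 [275. 188.] c [ 588.7 -276.4] size [126.1  13.9] ang 5.4
spacer_a 0.62 [542. 195.] c [562.6  32.6] size [142.2  38.3] ang 12.5
  shift [ 1.100e+00 -1.000e-01  1.664e+02] turn 0.0 rows 4.0
  shift [  -0.     0.  -106.5] turn 0.0 rows 2.6
  shift [ 14.7 399.2  -0. ] turn -6.9 rows 9.6
  shift [-0.   0.  72.5] turn 0.0 rows 1.7
```

View pics/w6.png

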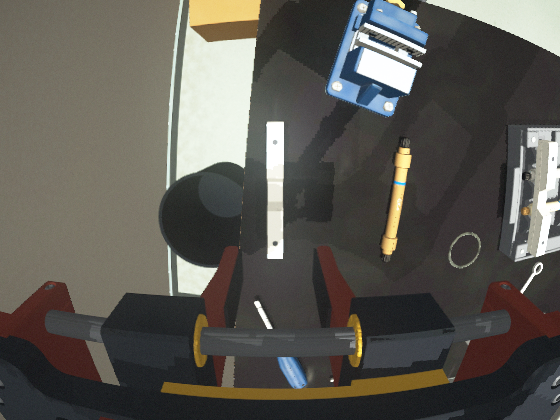

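The second spacer is at (275,188) and the first one shows in the tray at (542,195).

Request:
carry_out --pt "0.7 -2.5 40 0" --pt "0.7 -2.5 80 0" --pt "0.7 -2.5 110 0" --pt "0.7 -2.5 135 0" --pt "0.7 -2.5 152 0" --pt "0.7 -2.5 161 0" --pt "0.7 -2.5 166 0" --pt "0.7 -2.5 166 0"

```text
time: 20.98
position: [0.5966, -0.2764, 0.0031]
orientation: [3.141, -0.001, -3.045]
wrist_force: [-0.6, -0.1, 0.1]
width: 0.0393
grasp_force: 0.0
```

Request:
carry_out --pt "0 0 0 0" --pt "0 0 0 0" --pt "0 0 0 0" --pt "0 0 0 0" --pt "0 0 0 0" --pt "0 0 0 0" --pt "0 0 0 0" --pt "0 0 0 0" --hand 0 --squeeze 25

```text
time: 21.65
position: [0.5975, -0.2768, 0.0051]
orientation: [-3.141, 0.002, -3.045]
wrist_force: [-0.0, 0.7, 5.2]
width: 0.0157
grasp_force: 25.0
```

Request:
carry_out --pt "0 0 -10 0" --pt "0 0 -35 0" --pt "0 0 -70 0" --pt "0 0 -106 0" --pt "1 20 -106 -1" --pt "2 50 -106 -2" --pt "3 90 -106 -3" --pt "4 130 -106 -4"

```text
time: 22.32
position: [0.5797, -0.1468, 0.1098]
orientation: [3.141, -0.0, -2.976]
wrist_force: [0.0, 0.2, -0.6]
width: 0.0157
grasp_force: 25.0
```

```bash
python3 -c "
from h import *
print(observe()['position'],observe()['orientation'])
plan(tr(0,38,.11,192.4))"
```

```text
[ 0.57968745 -0.14675786  0.10977083] [ 3.14138007e+00 -4.08545082e-04 -2.97625813e+00]
  shift [-8.500e+00  2.711e+02 -2.000e-01] turn -2.9 rows 6.5
```

Request:
carry_out --pt "-1 40 0 -1" --pt "-2 80 0 -2" --pt "-3.5 120 0 -2.9" --pt "-5 160 0 -2.9" --pt "-6.5 200 0 -2.9" --pt "-7.5 240 0 -2.9" --pt "-8.5 271 0 -2.9" --pt "-8.5 271 0 -2.9"

```text
time: 22.98
position: [0.5424, 0.1265, 0.1099]
orientation: [3.139, -0.0, -2.919]
wrist_force: [0.3, -1.0, -0.6]
width: 0.0157
grasp_force: 25.0
```

Request:
carry_out --pt "0 0 0 0" --pt "0 0 10 0" --pt "0 0 20 0" --pt "0 0 20 0" --pt "0 0 20 0" --pt "0 0 20 0" --pt "0 0 20 0" --pt "0 0 20 0"

```text
time: 23.65
position: [0.5442, 0.1208, 0.0902]
orientation: [-3.142, 0.001, -2.925]
wrist_force: [0.2, 0.1, -1.6]
width: 0.0155
grasp_force: 25.0
```

```bash
python3 -c "
from h import *
s=wsnap('w7.png');print(s['o']['position'],s['o']['orientation'])
plan(tr(0,38,.0365,192.4))
wfind(s,'spacer_a',.054,2);wfind(s,'spacer_a',s['o']['position'][2]+.018,2)"
```

```text
[0.54419198 0.12084566 0.09018475] [-3.14152131e+00  7.11509192e-04 -2.92525146e+00]
  shift [ 0.5  1.2 53.7] turn 0.0 rows 1.3
spacer_a 0.97 [166. 212.] c [549.2  44.5] size [117.7  23.3] ang 12.9
spacer_a 0.6 [277. 235.] c [572.5 127.1] size [194.2  22.4] ang 12.7
spacer_a 0.97 [166. 212.] c [525.4  60.4] size [85.5 16.9] ang 12.9
spacer_a 0.6 [277. 235.] c [542.3 120.4] size [141.   16.3] ang 12.7
```

View pics/w7.png

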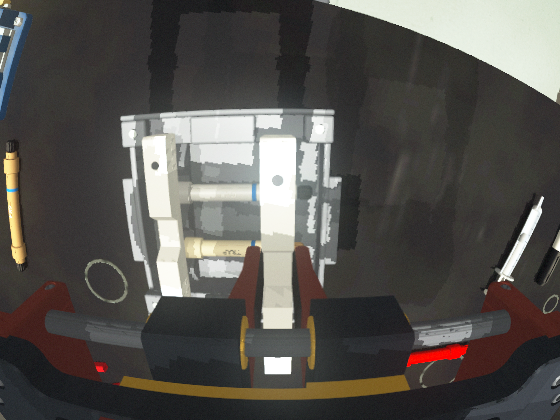

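The first spacer is seated in its pockets, notch up, at (166,212). The second is held above the y = +38 pockets at (277,235), so I lower it.

Request:
carry_out --pt "0.5 1.2 15 0" --pt "0.5 1.2 30 0" --pt "0.5 1.2 40 0" --pt "0.5 1.2 46 0" --pt "0.5 1.2 50 0" --pt "0.5 1.2 52.5 0" --pt "0.5 1.2 53.5 0" --pt "0.5 1.2 53.5 0"

```text
time: 24.47
position: [0.5434, 0.1223, 0.0366]
orientation: [-3.142, 0.001, -2.925]
wrist_force: [0.5, 0.6, -0.8]
width: 0.0155
grasp_force: 25.0
```

Request:
carry_out --pt "0 0 0 0" --pt "0 0 0 0" --pt "0 0 0 0" --pt "0 0 0 0" --pt "0 0 0 0" --pt "0 0 -30 0" --pt "0 0 -70 0" --pt "0 0 -110 0" --hand 33

```text
time: 25.13
position: [0.5421, 0.1221, 0.1462]
orientation: [3.141, -0.003, -2.925]
wrist_force: [0.9, 0.9, 1.0]
width: 0.0292
grasp_force: 0.0
```

```bash
python3 -c "
from h import *
print(observe()['position'],observe()['width'])
plan((.597,-.1434,.17,181.7),(.597,-.1434,.004,181.7))"
```

```text
[0.54208376 0.12205907 0.1461516 ] 0.02918988405951768
  shift [   3.5 -271.1  -23.8] turn 10.7 rows 6.5
  shift [ -0.   0. 166.] turn 0.0 rows 4.0
```

Request:
carry_out --pt "1 -40 -20 2" --pt "1 -80 -24 4" --pt "2 -120 -24 6" --pt "2 -160 -24 8" --pt "3 -200 -24 10.7" --pt "3 -240 -24 10.7" --pt "3.5 -271 -24 10.7" --pt "3.5 -271 -24 10.7" --hand 45

```text
time: 25.8
position: [0.598, -0.1489, 0.1694]
orientation: [-3.14, -0.001, -3.117]
wrist_force: [1.3, -0.2, -0.5]
width: 0.0396
grasp_force: 0.0
```

Request:
carry_out --pt "0 0 0 0" --pt "0 0 0 0" --pt "0 0 0 0" --pt "0 0 0 0" --pt "0 0 0 0" --pt "0 0 0 0" --pt "0 0 0 0" --pt "0 0 0 0"

```text
time: 26.47
position: [0.5981, -0.1428, 0.1703]
orientation: [-3.142, 0.0, -3.111]
wrist_force: [-0.2, 0.0, -0.2]
width: 0.0394
grasp_force: 0.0
```

```bash
python3 -c "
from h import *
s=wsnap('w8.png');print(s['o']['position'],s['o']['orientation'])
wfind(s,'long_column',.009,1);wfind(s,'spacer_a',.054,2)
plan((.597,-.1434,.004,181.7))"
```

```text
[ 0.59806415 -0.14278313  0.170329  ] [-3.14156234e+00  1.09654629e-04 -3.11084950e+00]
long_column 0.76 [276. 186.] c [ 597.1 -143.4] size [142.5  16.9] ang 2.0
spacer_a 0.68 [461. 169.] c [562.7  37.5] size [141.2  28.7] ang 12.7
spacer_a 0.57 [518. 159.] c [544.8 113.3] size [142.7  34.8] ang 12.7
  shift [  1.1  -0.3 166.3] turn 0.0 rows 4.0
```

View pics/w8.png

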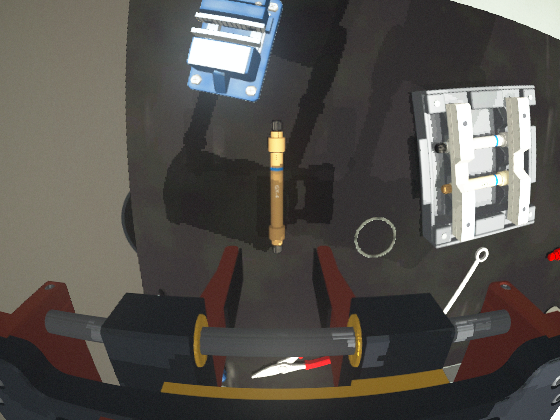

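Both spacers sit in their pockets, notch up, at (461,169) and (518,159). The long column is at (276,186).

Request:
carry_out --pt "1 -0.5 40 0" --pt "1 -0.5 80 0" --pt "1 -0.5 110 0" --pt "1 -0.5 135 0" --pt "1 -0.5 152 0" --pt "1 -0.5 161 0" --pt "1 -0.5 166 0" --pt "1 -0.5 166 0"

```text
time: 27.28
position: [0.5968, -0.1437, 0.0037]
orientation: [3.141, -0.001, -3.111]
wrist_force: [-0.2, -0.7, 0.4]
width: 0.0395
grasp_force: 0.0
```

Request:
carry_out --pt "0 0 0 0" --pt "0 0 0 0" --pt "0 0 0 0" --pt "0 0 0 0" --pt "0 0 0 0" --pt "0 0 0 0" --pt "0 0 0 0" --pt "0 0 0 0" --hand 0 --squeeze 25

```text
time: 27.95
position: [0.5978, -0.1439, 0.0056]
orientation: [-3.141, 0.002, -3.111]
wrist_force: [-0.2, 0.0, 5.3]
width: 0.0162
grasp_force: 25.0
```

```bash
python3 -c "
from h import *
o=observe();p=o['position'];print(p,o['width'])
plan((*p[:2],.13,181.7),tr(0.5,0,.13,102.4))"
```

```text
[ 0.59779466 -0.14388777  0.00561255] 0.016232156490902424
  shift [  -0.     0.  -124.4] turn 0.0 rows 3.0
  shift [ 38.9 230.2  -0. ] turn 79.3 rows 11.1
```

Request:
carry_out --pt "0 0 -10 0" --pt "0 0 -35 0" --pt "0 0 -70 0" --pt "0 0 -105 0" --pt "0 0 -124 7" --pt "5 30 -124 14" --pt "11 68 -124 21" --pt "18 108 -124 28"

```text
time: 28.62
position: [0.5757, -0.0369, 0.1287]
orientation: [3.142, 0.0, 2.677]
wrist_force: [-0.3, 1.2, -1.6]
width: 0.0166
grasp_force: 25.0
```

```bash
python3 -c "
from h import *
o=observe();p=o['position'];print(p,o['orientation'])
plan(tr(0.5,0,.13,102.4))"
```

```text
[ 0.57566353 -0.03691829  0.12872699] [3.14152320e+00 2.77728682e-04 2.67732346e+00]
  shift [75.7 98.5 -1.3] turn 51.0 rows 7.1
```

Request:
carry_out --pt "20 25 0 7" --pt "40 52 0 14" --pt "60 78 0 21" --pt "75.7 98.5 0 28" --pt "75.7 98.5 0 35" --pt "75.7 98.5 0 42" --pt "75.7 98.5 0 49" --pt "75.7 98.5 0 51"

```text
time: 29.28
position: [0.5509, 0.0849, 0.1281]
orientation: [-3.141, -0.0, 1.79]
wrist_force: [0.7, 0.1, -1.1]
width: 0.0163
grasp_force: 25.0
```

Request:
carry_out --pt "0 0 10 0" --pt "0 0 30 0" --pt "0 0 40 0" --pt "0 0 40 0" --pt "0 0 40 0" --pt "0 0 40 0" --pt "0 0 40 0" --pt "0 0 40 0"

```text
time: 29.95
position: [0.552, 0.0846, 0.0894]
orientation: [3.14, 0.0, 1.796]
wrist_force: [0.2, -0.0, -1.3]
width: 0.0164
grasp_force: 25.0
```

```bash
python3 -c "
from h import *
o=observe();p=o['position'];print(p,o['orientation'],o['width'])
plan(tr(0.5,0,.0478,102.4))"
```

```text
[0.55196509 0.08461943 0.0893699 ] [3.13984670e+00 2.59328142e-04 1.79590120e+00] 0.016373268597937692
  shift [ 0.4  0.2 41.6] turn 0.5 rows 1.0
```

Request:
carry_out --pt "0.4 0.2 10 0.5" --pt "0.4 0.2 20 0.5" --pt "0.4 0.2 28 0.5" --pt "0.4 0.2 34 0.5" --pt "0.4 0.2 38 0.5" --pt "0.4 0.2 40 0.5" --pt "0.4 0.2 41.5 0.5" --pt "0.4 0.2 41.5 0.5"

```text
time: 30.62
position: [0.5517, 0.085, 0.0476]
orientation: [3.141, 0.0, 1.787]
wrist_force: [-1.6, -0.3, 3.2]
width: 0.0164
grasp_force: 25.0
```

Request:
carry_out --pt "0 0 0 0" --pt "0 0 0 0" --pt "0 0 0 0" --pt "0 0 0 0" --pt "0 0 0 0" --pt "0 0 -20 0" --pt "0 0 -60 0" --pt "0 0 -100 0" --hand 33

```text
time: 31.28
position: [0.5501, 0.0849, 0.1457]
orientation: [-3.137, -0.001, 1.787]
wrist_force: [0.9, -0.3, 1.5]
width: 0.029
grasp_force: 0.0
```

Request:
carry_out --pt "35 0 -20 0" --pt "70 0 -40 0" --pt "100 0 -60 0" --pt "120 0 -60 0" --pt "120 0 -60 0" --pt "120 0 -60 0" --pt "120 0 -60 0" --pt "120 0 -60 0"

```text
time: 31.95
position: [0.5258, 0.2011, 0.2057]
orientation: [-3.14, 0.001, 1.786]
wrist_force: [-0.2, 0.6, -0.0]
width: 0.0289
grasp_force: 0.0
```

```bash
python3 -c "
from h import *
s=wsnap('w9.png');print(s['o']['position'],s['o']['orientation'])
wfind(s,'long_column',.05,1);wfind(s,'spacer_a',.054,2);wfind(s,'middle_column',.018,1);wfind(s,'short_column',.018,1)
cv2.imwrite('pics/w9c.png',cv2.resize(cv2.cvtColor(s['img'],cv2.COLOR_RGB2BGR)[20:300,120:440],None,fx=2.1,fy=2.1))"
```

```text
[0.52579348 0.20105038 0.20574099] [-3.13994401e+00  5.71382721e-04  1.78570158e+00]
long_column 0.69 [278. 281.] c [549.9  95.9] size [ 16.3 125.3] ang 101.9
spacer_a 0.87 [278. 260.] c [542.7 127.6] size [140.3  24.7] ang 11.9
spacer_a 0.7 [277. 318.] c [558.7  52.4] size [76.1 30.5] ang 12.4
middle_column 0.61 [260. 275.] c [528.8  90. ] size [ 16.7 106.7] ang 101.5
short_column 0.86 [297. 279.] c [572.4  96.9] size [ 15.5 101.8] ang 103.4
```

View pics/w9c.png

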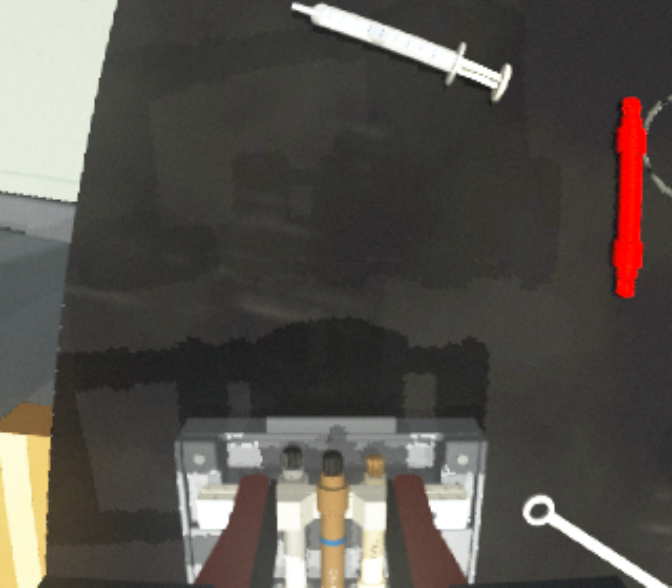

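The near end looks right, with the long column in the notch at (332,465), but the fingers hide the rest. I back off the other way for a full view.

Request:
carry_out --pt "-40 0 -30 0" --pt "-80 0 -40 0" --pt "-120 0 -40 0" --pt "-160 0 -40 0" --pt "-200 0 -40 0" --pt "-220 0 -40 0" --pt "-220 0 -40 0" --pt "-220 0 -40 0"

```text
time: 32.87
position: [0.573, -0.014, 0.2464]
orientation: [-3.141, -0.001, 1.784]
wrist_force: [-0.5, -0.1, 0.3]
width: 0.0288
grasp_force: 0.0
```

```bash
python3 -c "
from h import *
s=wsnap('w10.png');print(s['o']['position'],s['o']['orientation'])
wfind(s,'long_column',.05,1);wfind(s,'spacer_a',.054,2);wfind(s,'middle_column',.018,1);wfind(s,'short_column',.018,1)
cv2.imwrite('pics/w10c.png',cv2.resize(cv2.cvtColor(s['img'],cv2.COLOR_RGB2BGR)[20:300,120:440],None,fx=2.1,fy=2.1))"
```

```text
[ 0.57295379 -0.01397837  0.24640676] [-3.14103198e+00 -5.50707902e-04  1.78398184e+00]
long_column 0.86 [277.  93.] c [551.7  86.2] size [ 16.5 142.1] ang 102.2
spacer_a 0.67 [276.  60.] c [543.6 120.7] size [142.3  20. ] ang 12.2
spacer_a 0.65 [281. 132.] c [563.2  44.3] size [141.4  18.5] ang 12.3
short_column 0.66 [297.  97.] c [572.1 100.1] size [16.7 92.2] ang 102.6
```

View pics/w10c.png

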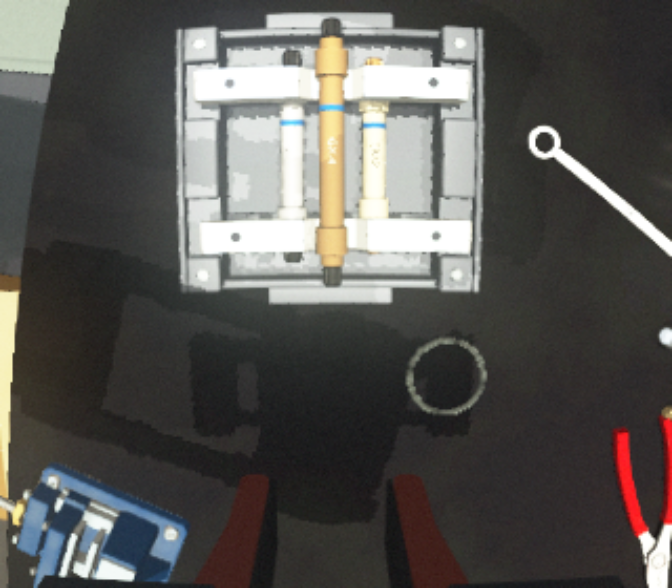

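The picture shows the whole tray. The long column lies centred at (332,150), measured within 1.5 mm of the tray centre, in both notches. The spacers are seated at (332,83) and (332,236), and the two shorter columns lie below at (292,155) and (373,155). I hand the job in.

```bash
python3 -c "
from station import *
print(close_job())"
```

```text
the job is handed in; nothing more can be done
None
```

All three columns and both spacers are packed as asked: short and middle in the lower cradles, both spacers notch up in their pockets, and the long column on top within about 1.5 mm of centre. The pen and syringe were not touched, and the job was handed in at about 33 s; no verdict was returned.

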